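# Press the vial caps home with one turn of the press wheel

### The job

The caps in the small screw press are only finger-tight: press them home by pushing the red upright handle of its hand wheel round exactly one full turn clockwise, seen from above, so that the handle comes to rest back where it stands now. Push the handle with the fingertips or the outside of the fingers only, never with the handle between the fingers, then draw clear. Leave everything else on the bench standing where it is.

Things in the scene. Friction and masses are not known exactly. Their poses are not given: they have to be found in the camera images.
- wheel_hub (a point): centre of the press's hand wheel, on its upright axis, at mid-height of the rim, 182 mm above the bench. The wheel is horizontal on top of a fixed press (base 150 x 220 mm, white bridge 55 x 220 mm whose top is 160 mm above the bench). Black rim: 60 mm mean radius, 14 mm thick, its top at 189 mm above the bench; dark hub 30 mm diameter, top at 194 mm. Three spokes, the one to the handle is red. Nothing on the press stands higher than the hub top except the handle
- wheel_handle (a point): centre of the red upright round handle on the rim, on its own axis, 60 mm from the wheel axis and 215 mm above the bench. The handle is 18 to 22 mm in diameter, rises from the rim to 242 mm above the bench and does not spin on its own; it goes round with the wheel
- wheel (a joint): angle of the hand wheel in rad, growing clockwise seen from above; it starts anywhere from -2.2 to 2.2 and has room for well over one turn (stops at -4 and 12). One turn is 6.283. It turns with even friction, about 4 N at the handle, and stays where it is left. The wheel lowers the platen onto the caps by 4 mm a turn
- tip_box: bystander: blue pipette-tip box with clear lid, 85 x 120 x 80 mm; origin at the centre of its underside
- media_bottle: bystander: amber bottle with blue cap, 60 mm diameter, 120 mm high; origin at the centre of its underside
- well_plate: bystander: flat white well plate, 86 x 128 x 14 mm; origin at the centre of its underside
- pipette: bystander: white and grey pipette lying on the bench, 240 mm long, 24 mm high; origin under its middle
- cap_jar: bystander: small white jar with green lid, 40 mm diameter, 45 mm high; origin at the centre of its underside

How it is judged:
By the outcome, as a careful person would: the job done as asked, in the order asked, and still so for the second after the job is handed in, with the robot touching nothing.
It also fails if it takes over 48 s, if anything falls off the work surface, if the arm or the gripper's body presses on something with over 40 N, if the wrist force passes 120 N, or if a joint passes its speed limit or range.

### The arm

A 6-joint arm with a two-finger parallel gripper is mounted at the origin on the work surface. World frame = base frame: x ahead of the robot, y to its left, z up, the work surface at z = 0. Lengths are in m, angles in rad, forces in N, time in s.
With the tool pointing down it reaches from about 0.225 to 0.875 m from the base axis. Payload 3.4 kg.
Tool frame: the origin (TCP) lies at the very end of the fingers, on their centre line; the grasp point (between the pads) lies 19 mm behind it (env.grip_depth is the distance from the TCP to the grasp point, in m); z points along the fingers, y is the line along which they close (so a half turn about z gives the same grasp; the last joint's range is limited). The gripper opens to 85 mm and grips with 20 to 120 N. Pads are 22 mm wide; open, the fingers measure 114 mm over their backs; the gripper's body (76 mm by 85 mm) begins 54 mm behind the grasp point. The pads swing forward as they close: fully open they stand 13 mm farther back than shut.
Start: joints at [1.125, 0.276, 1.505, -0, 1.361, -0.121], TCP at [0.184, 0.545, 0.231] pointing down, gripper open.
Joint ranges: [-2.89, 2.89], [-0.75, 2.08], [0.22, 2.7], [-1.18, 4.32], [0.11, 2.71], [-2.7, 2.7]. Speed limits (rad/s): [2.57, 2.57, 3.14, 3.14, 3.14, 3.14].

### API

Orientations are given as a unit quaternion [w, x, y, z].
In Python, from station import monitor, imaging, order, spotter, env gives the robot as it stands.
- The arm moves only by the tool jog_arm, never from a script. Its argument "targets" is a list of rows, each a list of 3 entries, a list of its own where there are three numbers: the opening, from -1 (shut) to 1 (fully open), then the shift along the tool's x, y, z normalised to -1 to 1, where 1 is 0.5 m, then the turn, a rotation vector about the tool's x, y, z normalised to -1 to 1, where 1 is 10 degrees. A call has 1 to 10 rows; each row shifts and turns the commanded pose from where the row before left it, along the tool's axes as they then stand; what a row does not reach is not made up. A row lasts 1/8 s, in which the tool goes at most 62.5 mm and 10.7 degrees, less where a joint would pass 70% of its speed; a pose out of reach is approached as far as the arm can. A call with a number of a shift or a turn outside -1 to 1 is refused whole. A call with a gripper value outside its range is refused whole. The fingers move at their own pace and stop on an object; "newtons" is the grip in N (left out, the last holds). Time passes only in rows, so rows that do not move let the fingers close. It gives the time, the measured TCP pose, the force, the opening and the grip force at its end, in the units of the state.
- monitor.sense(): the state, without advancing time (a new reading comes with each control period).
- imaging.get_image(name): name is "scene" or "top" or "wrist"; returns the picture (420x560x3 uint8, blue, green, red); there is no depth.
- imaging.camera_info(name): a dict with "camera_matrix" (3x3 intrinsics, pixels), "R" (3x3) and "t" (3): a world point X has camera coordinates R X + t; the wrist camera has in their place "hand_eye" (4x4, takes a point from camera to tool coordinates, whose origin is the TCP and whose axes are the flange's). Camera axes: x right, y down, z forward; pixel columns grow to the right and rows downward; lengths in m; the calibration is good to about 2 mm. A picture is of the moment at which its call begins: read the wrist's pose just before it. camera_info takes no time and is no camera call.
- order.hand_in(): hands the job in; it is judged then, once.
Trained networks look in the newest picture that a camera, given by its name, has taken for a name from the list of things; names that differ only in an ending like _2 or _b are one class to them, and where a whole thing is asked for, a point or a joint stands for the part that bears it (a point fixed in the world has none). Each returns a list of dicts, best first, with "score" (0 to 1); they miss things now and then, are a little off and sometimes report something else, mostly with a low value. They report only what shows in the picture. A call takes as long as a camera call.
- spotter.search_frame(label, camera): "location" ([row, column] in pixels, amid what is visible of it).
- spotter.cut_out(label, camera): "mask" (420x560 bool, what is visible of it) and "location" ([row, column] in pixels, amid what is visible of it).
- spotter.place_of(label, camera): "location" ([row, column] in pixels: a listed point, or the origin of a listed thing).
The state is a dict: "clock": time; "joints": joint angles; "qd": joint speeds; "effort": joint torques, N m; "ee_pos": TCP position; "ee_rot": TCP orientation; "ft_force": force on the tool from outside, world axes, zero at the start; "torque": the same for the moment, N m; "gripper_width": finger opening in m; "gripper_force": force on a finger pad.
Only numpy, scipy, OpenCV 4.12 (cv2) and the standard library are available. Lean on these libraries where they do the work, as an engineer would, in place of code of your own. Each camera call takes 0.05 s, during which the arm holds its last target. There are 200 camera calls.

## Working session

There is one attempt and no reset: what is moved stays moved. The work goes in short steps, Python scripts to look and compute and a tool call to move; the robot and the scene stay as the last step left them, time stands still between calls to the robot, and variables do not carry over. Pictures are saved under pics/ and viewed, at most 10 in all, crops included, and the job is handed in when it is done.

Besides the shell and the picture viewer there is one more tool, called after "Emit:" by a JSON object that holds its "api" and its "payload". jog_arm: Moves the arm, as the interface text tells. Scaled input: -1 to 1 covers 0.5 m each way for a shift and 10 degrees each way for a turn. Its arguments: {"type":"object","properties":{"targets":{"type":"array"},"newtons":{"type":"number"}},"required":["targets"]}

```bash
mkdir -p pics; cat > h.py <<'E'
import numpy as np, cv2
from station import monitor, imaging, order, spotter, env
def ray(cam,rc,z):
    i=imaging.camera_info(cam);K=np.array(i["camera_matrix"]);R=np.array(i["R"]);t=np.array(i["t"]).ravel()
    d=R.T@np.linalg.inv(K)@np.array([rc[1],rc[0],1.]);c=-R.T@t
    return c+d*(z-c[2])/d[2]
E
python3 - <<'E'
from h import *
for c in ("top","scene"):
    cv2.imwrite(f"pics/{c}1.png",imaging.get_image(c))
    for l,z in (("wheel_hub",.182),("wheel_handle",.215),("tip_box",0),("media_bottle",0),("well_plate",0),("pipette",0),("cap_jar",0)):
        r=spotter.place_of(l,c)
        print(c,l,[(np.round(q["location"]),round(q["score"],2),ray(c,q["location"],z).round(3)) for q in r[:2]])
s=monitor.sense();print(s)
E
```

```text
top wheel_hub [(array([232., 340.]), 0.8, array([ 0.523, -0.086,  0.182]))]
top wheel_handle [(array([221., 364.]), 0.56, array([ 0.548, -0.135,  0.215]))]
top tip_box [(array([224., 262.]), 0.79, array([0.563, 0.107, 0.   ]))]
top media_bottle [(array([265., 389.]), 0.9, array([ 0.474, -0.248,  0.   ])), (array([233., 338.]), 0.73, array([ 0.554, -0.106,  0.   ]))]
top well_plate [(array([224., 407.]), 0.86, array([ 0.591, -0.296,  0.   ]))]
top pipette [(array([194., 308.]), 0.81, array([ 0.658, -0.016,  0.   ]))]
top cap_jar [(array([201., 372.]), 0.51, array([ 0.651, -0.198,  0.   ]))]
scene wheel_hub [(array([152., 226.]), 0.97, array([ 0.531, -0.081,  0.182]))]
scene wheel_handle [(array([138., 190.]), 0.89, array([ 0.55 , -0.142,  0.215]))]
scene tip_box [(array([250., 308.]), 0.58, array([0.569, 0.111, 0.   ]))]
scene media_bottle []
scene well_plate [(array([187., 142.]), 0.63, array([ 0.586, -0.285,  0.   ]))]
scene pipette [(array([266., 234.]), 0.62, array([ 0.665, -0.01 ,  0.   ]))]
scene cap_jar [(array([223., 162.]), 0.78, array([ 0.644, -0.197,  0.   ]))]
{'clock': 0.8, 'joints': array([ 1.12503892e+00,  2.75852879e-01,  1.50489044e+00, -1.78852128e-06,
        1.36068223e+00, -1.20988507e-01]), 'qd': array([-1.23208206e-03, -1.69251597e-03,  2.39466416e-03,  1.71196172e-06,
       -6.41751309e-05, -1.26490926e-03]), 'effort': array([-6.52150920e-04, -4.16584861e+01, -2.46085507e+01, -2.86246577e-04,
        6.74164562e-05, -9.14367803e-06]), 'ee_pos': array([0.18349327, 0.54497775, 0.23135873]), 'ee_rot': array([2.42000140e-05, 1.61671563e-01, 9.86844617e-01, 7.99735422e-05]), 'ft_force': array([-0.32320154,  0.10124032, -0.45927585]), 'torque': array([ 0.0291452 ,  0.00196161, -0.03310477]), 'gripper_force': 0.0, 'gripper_width': 0.08558623341650833}
```

View pics/top1.png

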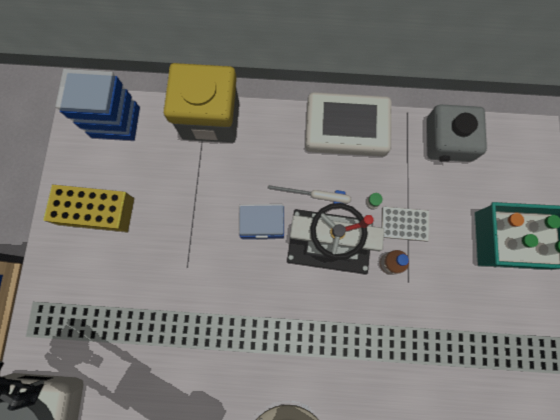

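View pics/scene1.png

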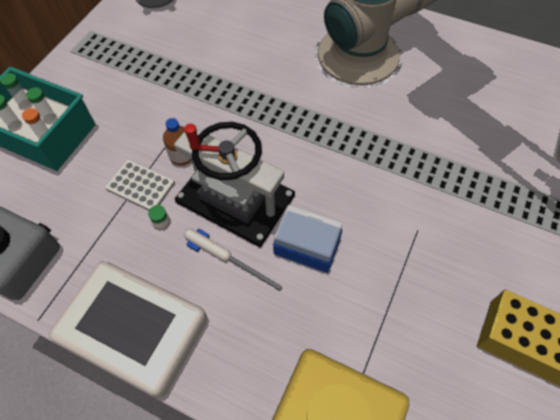

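```bash
cat >> h.py <<'E'
from scipy.spatial.transform import Rotation as Ro
def rot(s): 
    q=s["ee_rot"]; return Ro.from_quat([q[1],q[2],q[3],q[0]]).as_matrix()
def plan(target,yaw=None):  # total tool-frame shift (units) & turn about tool z to make y axis at angle yaw
    s=monitor.sense();R=rot(s);d=R.T@(np.array(target)-s["ee_pos"])
    phi=np.degrees(np.arctan2(R[1,1],R[0,1]))
    print("t",s["clock"],"pos",s["ee_pos"].round(4),"phi",phi.round(1),"q6",np.degrees(s["joints"][5]).round(1),"shift units",(d/.5).round(4),"tilt",R[:,2].round(4))
    if yaw is not None: print("turn units",(-((yaw-phi+180)%360-180)/10).round(2))
E
python3 - <<'E'
from h import *
i=imaging.camera_info("wrist");print(np.array(i["hand_eye"]).round(3),i["camera_matrix"])
plan([.50,-.03,.40],112)
E
```

```text
[[-0.001 -0.947 -0.321  0.082]
 [ 1.    -0.001 -0.    -0.   ]
 [-0.    -0.321  0.947 -0.142]
 [ 0.     0.     0.     1.   ]] [[291.11306494   0.         271.87294412]
 [  0.         291.11306494 211.87435461]
 [  0.           0.           1.        ]]
t 0.8 pos [0.1835 0.545  0.2314] phi 71.4 q6 -6.9 shift units [-0.9669 -0.8878 -0.3374] tilt [ 1.e-04  2.e-04 -1.e+00]
turn units -4.06
```

Emit:
{"api": "jog_arm", "payload": {"targets": [[-1, [-0.081, -0.075, -0.023], [0, 0, 0]], [-1, [-0.081, -0.075, -0.023], [0, 0, 0]], [-1, [-0.081, -0.075, -0.023], [0, 0, 0]], [-1, [-0.081, -0.075, -0.023], [0, 0, 0]], [-1, [-0.081, -0.075, -0.023], [0, 0, 0]], [-1, [-0.081, -0.075, -0.023], [0, 0, 0]], [-1, [-0.081, -0.075, -0.023], [0, 0, 0]], [-1, [-0.081, -0.075, -0.023], [0, 0, 0]], [-1, [-0.081, -0.075, -0.023], [0, 0, 0]], [-1, [-0.081, -0.075, -0.023], [0, 0, 0]]]}}

```text
clock: 2.05
ee_pos: [0.4483, 0.0586, 0.347]
ee_rot: [0.001, 0.162, 0.987, 0.0]
ft_force: [1.7, -0.1, 0.4]
gripper_width: 0.0002
gripper_force: 0.0
```

Emit:
{"api": "jog_arm", "payload": {"targets": [[-1, [-0.081, -0.075, -0.023], [0, 0, 0]], [-1, [-0.081, -0.075, -0.023], [0, 0, 0]], [-1, [-0.081, -0.075, -0.023], [0, 0, 0]], [-1, [0, 0, 0], [0, 0, -0.8]], [-1, [0, 0, 0], [0, 0, -0.8]], [-1, [0, 0, 0], [0, 0, -0.8]], [-1, [0, 0, 0], [0, 0, -0.8]], [-1, [0, 0, 0], [0, 0, -0.86]], [-1, [0, 0, 0], [0, 0, 0]], [-1, [0, 0, 0], [0, 0, 0]]]}}

```text
clock: 3.3
ee_pos: [0.5269, -0.0851, 0.3808]
ee_rot: [0.0, -0.19, 0.982, 0.0]
ft_force: [-1.4, -0.2, 0.1]
gripper_width: -0.0001
gripper_force: 0.0
```

```bash
cat >> h.py <<'E'
def wray(s,rc,z):
    i=imaging.camera_info("wrist");H=np.array(i["hand_eye"]);K=np.array(i["camera_matrix"]);R=rot(s)
    c=R@H[:3,3]+s["ee_pos"];d=R@H[:3,:3]@np.linalg.inv(K)@np.array([rc[1],rc[0],1.])
    return c+d*(z-c[2])/d[2]
E
python3 - <<'E'
from h import *
plan([.527,-.084,.38],112)
s=monitor.sense();cv2.imwrite("pics/w1.png",imaging.get_image("wrist"))
for l,z in (("wheel_hub",.182),("wheel_handle",.215)):
    print(l,[(np.round(q["location"]),round(q["score"],2),wray(s,q["location"],z).round(4)) for q in spotter.place_of(l,"wrist")[:2]])
E
```

```text
t 3.3 pos [ 0.5269 -0.0851  0.3808] phi 111.9 q6 -128.5 shift units [-0.001   0.0019  0.0016] tilt [ 1.e-04  0.e+00 -1.e+00]
turn units -0.01
wheel_hub [(array([185., 272.]), 0.69, array([ 0.5258, -0.0857,  0.182 ]))]
wheel_handle [(array([194., 220.]), 0.59, array([ 0.5493, -0.1373,  0.215 ]))]
```

View pics/w1.png

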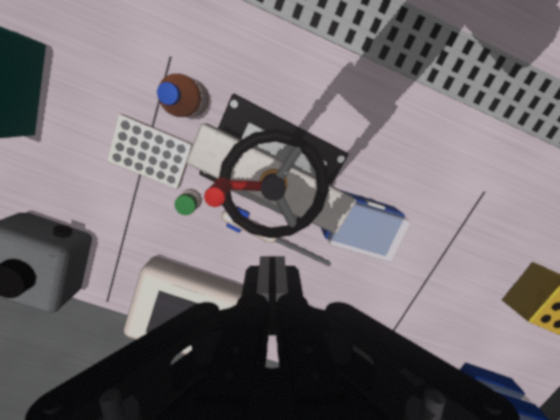

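```bash
python3 - <<'E'
from h import *
s=monitor.sense()
img=cv2.imread("pics/w1.png")
hsv=cv2.cvtColor(img,cv2.COLOR_BGR2HSV);m=(((hsv[...,0]<6)|(hsv[...,0]>174))&(hsv[...,1]>180)&(hsv[...,2]>60)).astype(np.uint8)
m[:150]=0;m[230:]=0;m[:,:190]=0;m[:,300:]=0
bright=m*(hsv[...,2]>185); 
ys,xs=np.nonzero(bright);print("bright",len(xs),ys.mean(),xs.mean(),xs.min(),xs.max(),ys.min(),ys.max(),wray(s,(np.median(ys),np.median(xs)),.242))
hub=np.array([.526,-.0855])
h=wray(s,(195.5,215),.242)[:2];print("top handle",h,np.linalg.norm(h-hub),np.degrees(np.arctan2(*(h-hub)[::-1])))
th=np.radians(-66);r=np.array([np.cos(th),np.sin(th)]);t=np.array([np.sin(th),-np.cos(th)])
p=hub+.06*r-.045*t;print(p)
plan([*p,.205],114)
E
```

```text
bright 56 194.66071428571428 213.89285714285714 209 220 190 198 [ 0.54448139 -0.14190383  0.242     ]
top handle [ 0.54422878 -0.13988666] 0.057360240705545136 -71.47039029069833
[ 0.59151374 -0.12200958]
t 3.45 pos [ 0.5269 -0.0851  0.3808] phi 111.9 q6 -128.6 shift units [-0.0922 -0.1168  0.3516] tilt [ 1.e-04  1.e-04 -1.e+00]
turn units -0.21
```

Emit:
{"api": "jog_arm", "payload": {"targets": [[-1, [-0.046, -0.058, 0], [0, 0, 0]], [-1, [-0.046, -0.058, 0], [0, 0, -0.2]], [-1, [0, 0, 0], [0, 0, 0]], [-1, [0, 0, 0.088], [0, 0, 0]], [-1, [0, 0, 0.088], [0, 0, 0]], [-1, [0, 0, 0.088], [0, 0, 0]], [-1, [0, 0, 0.087], [0, 0, 0]], [-1, [0, 0, 0], [0, 0, 0]], [-1, [0, 0, 0], [0, 0, 0]]]}}

```text
clock: 4.58
ee_pos: [0.5921, -0.1218, 0.2072]
ee_rot: [0.001, -0.208, 0.978, -0.001]
ft_force: [0.3, 0.2, -0.3]
gripper_width: -0.0002
gripper_force: 0.0
```

Emit:
{"api": "jog_arm", "payload": {"targets": [[-1, [0.015, 0, 0], [0, 0, 0]], [-1, [0.015, 0, 0], [0, 0, 0]], [-1, [0.01, 0, 0], [0, 0, 0.4]], [-1, [0, 0, 0], [0, 0, 0]]]}}

```text
clock: 5.08
ee_pos: [0.5726, -0.1301, 0.2062]
ee_rot: [0.001, -0.174, 0.985, -0.0]
ft_force: [-0.4, 0.7, 0.9]
gripper_width: 0.0002
gripper_force: 0.0
```

```bash
python3 - <<'E'
from h import *
plan([.526,-.0855,.205],110)
print(monitor.sense()["ft_force"])
cv2.imwrite("pics/w2.png",imaging.get_image("wrist"))
E
```

```text
t 5.075 pos [ 0.5726 -0.1301  0.2062] phi 110.0 q6 -129.6 shift units [0.0571 0.1158 0.0022] tilt [ 1.1e-03 -4.0e-04 -1.0e+00]
turn units -0.0
[-0.43174426  0.69178981  0.8772777 ]
```

View pics/w2.png

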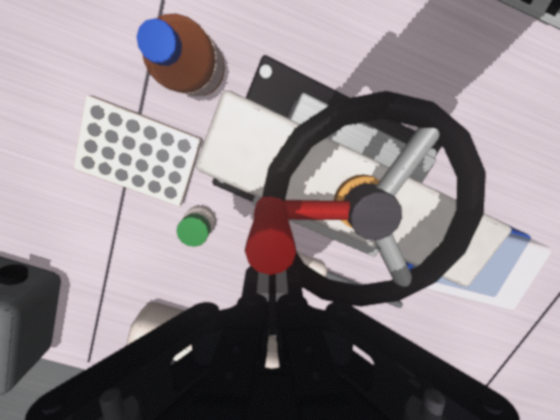

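Emit:
{"api": "jog_arm", "payload": {"targets": [[-1, [0.007, 0, 0], [0, 0, 0]], [-1, [0.007, 0, 0], [0, 0, 0]], [-1, [0.0104, -0.0029, 0], [0, 0, 0.5]], [-1, [0.0208, -0.0055, 0], [0, 0, 1]], [-1, [0.0208, -0.0055, 0], [0, 0, 1]], [-1, [0.0208, -0.0055, 0], [0, 0, 1]], [-1, [0.0208, -0.0055, 0], [0, 0, 1]], [-1, [0.0208, -0.0055, 0], [0, 0, 1]], [-1, [0, 0, 0], [0, 0, 0]]]}}

```text
clock: 6.25
ee_pos: [0.5104, -0.1442, 0.2055]
ee_rot: [0.0, 0.3, 0.954, -0.0]
ft_force: [0.2, -0.4, -0.4]
gripper_width: 0.0001
gripper_force: 0.1
```

```bash
python3 - <<'E'
from h import *
plan([.526,-.0855,.205],55)
print(monitor.sense()["ft_force"],monitor.sense()["torque"])
cv2.imwrite("pics/w3.png",imaging.get_image("wrist"))
E
```

```text
t 6.25 pos [ 0.5104 -0.1442  0.2055] phi 55.1 q6 -78.4 shift units [0.0415 0.1142 0.001 ] tilt [ 4.e-04 -2.e-04 -1.e+00]
turn units 0.01
[ 0.21073339 -0.37934018 -0.43956557] [-0.00857681 -0.04962613  0.02672197]
```

View pics/w3.png

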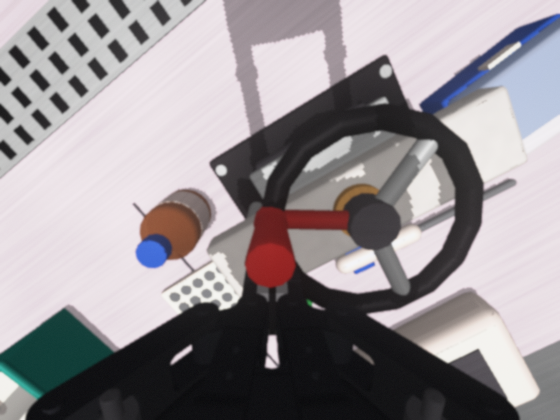

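Emit:
{"api": "jog_arm", "payload": {"targets": [[-1, [0.0208, -0.0055, 0], [0, 0, 1]], [-1, [0.0208, -0.0055, 0], [0, 0, 1]], [-1, [0.0208, -0.0055, 0], [0, 0, 1]], [-1, [0.0208, -0.0055, 0], [0, 0, 1]], [-1, [0.0208, -0.0055, 0], [0, 0, 1]], [-1, [0.0208, -0.0055, 0], [0, 0, 1]], [-1, [0.0208, -0.0055, 0], [0, 0, 1]], [-1, [0.0208, -0.0055, 0], [0, 0, 1]], [-1, [0.0208, -0.0055, 0], [0, 0, 1]]]}}

```text
clock: 7.42
ee_pos: [0.4657, -0.0691, 0.2053]
ee_rot: [-0.0, 0.888, 0.461, -0.002]
ft_force: [-3.4, -3.8, 2.4]
gripper_width: -0.0001
gripper_force: 2.1
```

```bash
python3 - <<'E'
from h import *
plan([.526,-.0855,.205],-35)
print(monitor.sense()["ft_force"])
E
```

```text
t 7.425 pos [ 0.4657 -0.0691  0.2053] phi -35.1 q6 18.4 shift units [0.0425 0.1175 0.0002] tilt [-0.0037 -0.0019 -1.    ]
turn units -0.01
[-3.43945774 -3.83959493  2.41383922]
```

Emit:
{"api": "jog_arm", "payload": {"targets": [[-1, [0.0208, -0.0055, 0], [0, 0, 1]], [-1, [0.0208, -0.0055, 0], [0, 0, 1]], [-1, [0.0208, -0.0055, 0], [0, 0, 1]], [-1, [0.0208, -0.0055, 0], [0, 0, 1]], [-1, [0.0208, -0.0055, 0], [0, 0, 1]], [-1, [0.0208, -0.0055, 0], [0, 0, 1]], [-1, [0.0208, -0.0055, 0], [0, 0, 1]], [-1, [0.0208, -0.0055, 0], [0, 0, 1]], [-1, [0.0208, -0.0055, 0], [0, 0, 1]], [-1, [0, 0, 0], [0, 0, 0]]]}}

```text
clock: 8.68
ee_pos: [0.5432, -0.0246, 0.2049]
ee_rot: [-0.0, 0.954, -0.299, -0.001]
ft_force: [-0.4, 0.8, -0.1]
gripper_width: 0.0
gripper_force: 0.3
```

```bash
python3 - <<'E'
from h import *
plan([.526,-.0855,.205],-125)
print(monitor.sense()["ft_force"])
cv2.imwrite("pics/w4.png",imaging.get_image("wrist"))
E
```

```text
t 8.675 pos [ 0.5432 -0.0246  0.2049] phi -124.8 q6 114.8 shift units [ 0.0412  0.1196 -0.0003] tilt [-1.2e-03  8.0e-04 -1.0e+00]
turn units 0.02
[-0.37474362  0.80087734 -0.09183485]
```

View pics/w4.png

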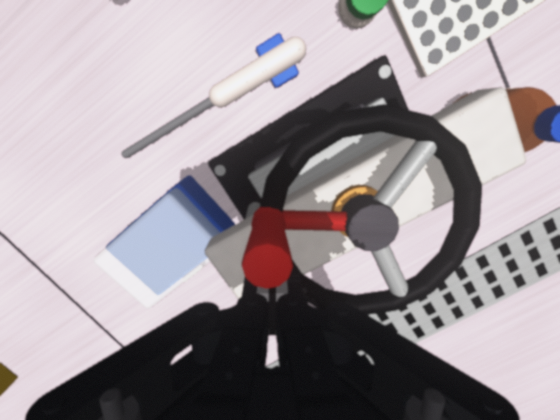

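Emit:
{"api": "jog_arm", "payload": {"targets": [[-1, [-0.025, 0, 0], [0, 0, 0]], [-1, [-0.027, 0, 0], [0, 0, 0]], [-1, [0, 0, 0], [0, 0, 0]], [-1, [0, 0, 0], [0, 0, -1]], [-1, [0, 0, 0], [0, 0, -1]], [-1, [0, 0, 0], [0, 0, -1]], [-1, [0, 0, 0], [0, 0, -1]], [-1, [0, 0, 0], [0, 0, -1]], [-1, [0, 0, 0], [0, 0, -1]], [-1, [0, 0, 0], [0, 0, -1]]]}}

```text
clock: 9.98
ee_pos: [0.5218, -0.0103, 0.2055]
ee_rot: [0.0, 0.953, 0.304, 0.0]
ft_force: [-0.2, -0.1, 0.3]
gripper_width: -0.0003
gripper_force: 0.0
```

Emit:
{"api": "jog_arm", "payload": {"targets": [[-1, [0, 0, 0], [0, 0, -1]], [-1, [0, 0, 0], [0, 0, -1]], [-1, [0, 0, 0], [0, 0, -1]], [-1, [0, 0, 0], [0, 0, -1]], [-1, [0, 0, 0], [0, 0, -1]], [-1, [0, 0, 0], [0, 0, -1]], [-1, [0, 0, 0], [0, 0, -1]], [-1, [0, 0, 0], [0, 0, -1]], [-1, [0, 0, 0], [0, 0, -1]]]}}

```text
clock: 11.1
ee_pos: [0.5218, -0.0103, 0.2055]
ee_rot: [0.0, 0.459, 0.888, 0.0]
ft_force: [-0.1, -0.5, -0.8]
gripper_width: 0.0003
gripper_force: 0.0
```

Emit:
{"api": "jog_arm", "payload": {"targets": [[-1, [0, 0, 0], [0, 0, -1]], [-1, [0, 0, 0], [0, 0, -1]], [-1, [0, 0, 0], [0, 0, 0]], [-1, [0, 0, 0], [0, 0, 0]]]}}

```text
clock: 11.6
ee_pos: [0.5218, -0.0102, 0.2054]
ee_rot: [0.0, 0.302, 0.953, 0.0]
ft_force: [-0.2, 0.4, -0.4]
gripper_width: 0.0002
gripper_force: 0.0
```

```bash
python3 - <<'E'
from h import *
plan([.526,-.0855,.205],55)
print(monitor.sense()["ft_force"])
E
```

```text
t 11.6 pos [ 0.5218 -0.0102  0.2054] phi 54.9 q6 -63.6 shift units [-0.0936 -0.1183  0.0009] tilt [ 5.e-04 -1.e-04 -1.e+00]
turn units -0.01
[-0.2104114   0.3922253  -0.41232289]
```

Emit:
{"api": "jog_arm", "payload": {"targets": [[-1, [-0.025, 0, 0], [0, 0, 0]], [-1, [-0.02, 0, 0], [0, 0, 0]], [-1, [-0.0075, 0, 0], [0, 0, 0]], [-1, [-0.0208, 0.0055, 0], [0, 0, 1]], [-1, [-0.0208, 0.0055, 0], [0, 0, 1]], [-1, [-0.0208, 0.0055, 0], [0, 0, 1]], [-1, [-0.0208, 0.0055, 0], [0, 0, 1]], [-1, [-0.0208, 0.0055, 0], [0, 0, 1]], [-1, [-0.0208, 0.0055, 0], [0, 0, 1]], [-1, [-0.0208, 0.0055, 0], [0, 0, 1]]]}}

```text
clock: 12.85
ee_pos: [0.5882, -0.0783, 0.205]
ee_rot: [-0.002, 0.795, 0.606, 0.0]
ft_force: [-2.0, 3.6, 0.5]
gripper_width: -0.0002
gripper_force: 1.8
```

Emit:
{"api": "jog_arm", "payload": {"targets": [[-1, [-0.0208, 0.0055, 0], [0, 0, 1]], [-1, [-0.0208, 0.0055, 0], [0, 0, 1]], [-1, [-0.0208, 0.0055, 0], [0, 0, 1]], [-1, [-0.0104, 0.0028, 0], [0, 0, 0.5]], [-1, [0, 0, 0], [0, 0, 0]], [-1, [0, 0, 0], [0, 0, 0]]]}}

```text
clock: 13.6
ee_pos: [0.5803, -0.1156, 0.2051]
ee_rot: [-0.0, 0.94, 0.342, -0.0]
ft_force: [0.7, 1.0, 0.1]
gripper_width: 0.0003
gripper_force: 0.5
```

```bash
python3 - <<'E'
from h import *
plan([.526,-.0855,.205],55-105)
print(monitor.sense()["ft_force"])
cv2.imwrite("pics/w5.png",imaging.get_image("wrist"))
E
```

```text
t 13.6 pos [ 0.5803 -0.1156  0.2051] phi -49.9 q6 31.9 shift units [-0.0444 -0.116   0.0002] tilt [-2.e-04  2.e-04 -1.e+00]
turn units 0.01
[0.65196672 0.95353673 0.10706356]
```

View pics/w5.png

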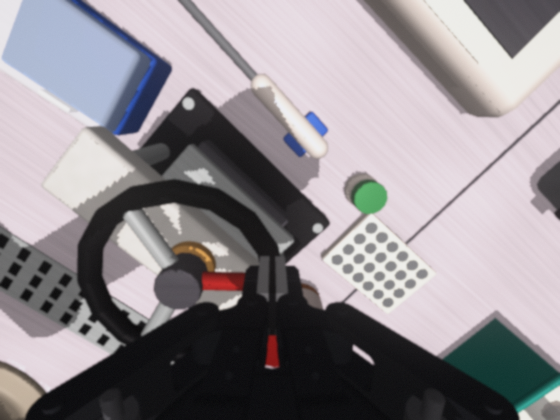

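Emit:
{"api": "jog_arm", "payload": {"targets": [[-1, [-0.0208, 0.0055, 0], [0, 0, 1]], [-1, [-0.0083, 0.0022, 0], [0, 0, 0.4]], [-1, [0, 0, 0], [0, 0, 0]], [-1, [0.025, 0, 0], [0, 0, 0]], [-1, [0.025, 0, 0], [0, 0, 0]], [-1, [0, 0, -0.08], [0, 0, 0]], [-1, [0, 0, -0.09], [0, 0, -1]], [-1, [0, 0, -0.09], [0, 0, -1]], [-1, [0, 0, -0.09], [0, 0, -1]], [-1, [0, 0, 0], [0, 0, -1]]]}}

```text
clock: 14.9
ee_pos: [0.5956, -0.1167, 0.385]
ee_rot: [0.004, 0.837, 0.547, 0.003]
ft_force: [0.1, 0.0, -1.3]
gripper_width: 0.0002
gripper_force: 0.0
```

Emit:
{"api": "jog_arm", "payload": {"targets": [[-1, [0, 0, 0], [0, 0, -1]], [-1, [0, 0, 0], [0, 0, -1]], [-1, [0, 0, 0], [0, 0, -1]], [-1, [0, 0, 0], [0, 0, -1]], [-1, [0, 0, 0], [0, 0, -1]], [-1, [0, 0, 0], [0, 0, -1]], [-1, [0, 0, 0], [0, 0, -1]], [-1, [0, 0, 0], [0, 0, -1]], [-1, [0, 0, 0], [0, 0, -1]], [-1, [0, 0, 0], [0, 0, -1]]]}}

```text
clock: 16.15
ee_pos: [0.5941, -0.1162, 0.3802]
ee_rot: [-0.0, 0.119, 0.993, -0.0]
ft_force: [0.4, -0.8, -0.2]
gripper_width: 0.0001
gripper_force: 0.0
```

```bash
python3 - <<'E'
from h import *
plan([.5269,-.0851,.3808],111.9)
E
```

```text
t 16.15 pos [ 0.5941 -0.1162  0.3802] phi 76.4 q6 -94.0 shift units [ 0.1453  0.0289 -0.0011] tilt [-1.e-04 -3.e-04 -1.e+00]
turn units -3.55
```

Emit:
{"api": "jog_arm", "payload": {"targets": [[-1, [0.0725, 0.0145, 0], [0, 0, 0]], [-1, [0.0725, 0.0145, 0], [0, 0, 0]], [-1, [0, 0, 0], [0, 0, -0.9]], [-1, [0, 0, 0], [0, 0, -0.9]], [-1, [0, 0, 0], [0, 0, -0.9]], [-1, [0, 0, 0], [0, 0, -0.85]], [-1, [0, 0, 0], [0, 0, 0]], [-1, [0, 0, 0], [0, 0, 0]]]}}

```text
clock: 17.15
ee_pos: [0.5269, -0.0848, 0.3803]
ee_rot: [0.0, -0.186, 0.983, -0.0]
ft_force: [-0.5, -0.7, -0.8]
gripper_width: 0.0004
gripper_force: 0.0
```

```bash
cat >> h.py <<'E'
def ang(img):
    # red handle top blob and spoke+handle line, dark hub
    hsv=cv2.cvtColor(img,cv2.COLOR_BGR2HSV);m=(((hsv[...,0]<6)|(hsv[...,0]>174))&(hsv[...,1]>180)&(hsv[...,2]>60))
    w=np.zeros_like(m);w[150:235,195:300]=1;m&=w
    ys,xs=np.nonzero(m);c=np.array([xs.mean(),ys.mean()])
    l=xs<np.min(xs)+18; e=np.array([xs[l].mean(),ys[l].mean()])
    return len(xs),c.round(2),e.round(2),np.degrees(np.arctan2(c[1]-186,272-c[0])).round(2),np.degrees(np.arctan2(e[1]-186,272-e[0])).round(2)
E
python3 - <<'E'
from h import *
plan([.5269,-.0851,.3808],111.9)
a=cv2.imread("pics/w1.png");b=imaging.get_image("wrist");cv2.imwrite("pics/w6.png",b)
print(ang(a));print(ang(b))
cv2.imwrite("pics/c6.png",cv2.resize(np.hstack([a[120:260,180:340],b[120:260,180:340]]),None,fx=2.4,fy=2.4,interpolation=2))
E
```

```text
t 17.15 pos [ 0.5269 -0.0848  0.3803] phi 111.4 q6 -128.0 shift units [ 0.0003 -0.0006 -0.001 ] tilt [ 0.e+00 -1.e-04 -1.e+00]
turn units -0.05
(188, array([215.51, 197.12]), array([214.31, 197.73]), np.float64(11.14), np.float64(11.49))
(185, array([214.98, 202.64]), array([213.84, 203.38]), np.float64(16.27), np.float64(16.63))
```

View pics/c6.png

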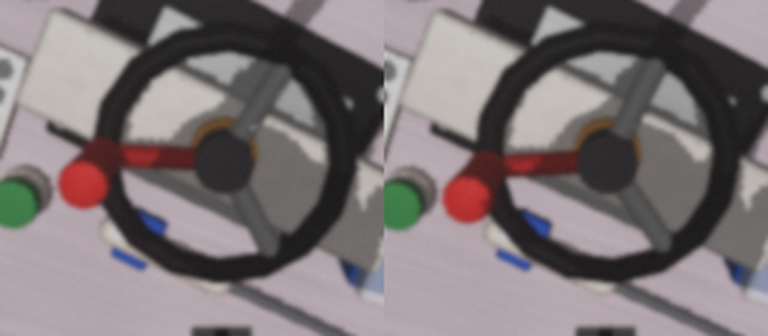

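```bash
python3 - <<'E'
from h import *
s=monitor.sense()
b=wray(s,(202.64,214.98),.236)[:2]
s1=dict(s);s1["ee_pos"]=np.array([.5269,-.0851,.3808]);
R=Ro.from_euler("z",.5,degrees=True)*Ro.from_matrix(rot(s));q=R.as_quat();s1["ee_rot"]=[q[3],*q[:3]]
a=wray(s1,(197.12,215.51),.236)[:2]
hub=np.array([.526,-.0855])
f=lambda p:np.degrees(np.arctan2(*(p-hub)[::-1]))
print(a,b,f(a),f(b),np.linalg.norm(b-a))
th=np.radians(-66);r=np.array([np.cos(th),np.sin(th)]);t=np.array([np.sin(th),-np.cos(th)])
p=hub+.058*r-.045*t;print(p)
plan([*p,.205],114)
E
```

```text
[ 0.54763762 -0.1394067 ] [ 0.55275572 -0.13797154] -68.12995378594374 -62.982547025258704 0.005315505094806566
[ 0.59070027 -0.12018249]
t 17.2 pos [ 0.5269 -0.0848  0.3803] phi 111.4 q6 -128.0 shift units [-0.093  -0.1125  0.3506] tilt [ 0. -0. -1.]
turn units -0.26
```

Emit:
{"api": "jog_arm", "payload": {"targets": [[-1, [-0.0439, -0.0583, 0], [0, 0, 0]], [-1, [-0.0439, -0.0583, 0], [0, 0, 0.04]], [-1, [0, 0, 0], [0, 0, 0]], [-1, [0, 0, 0.088], [0, 0, 0]], [-1, [0, 0, 0.088], [0, 0, 0]], [-1, [0, 0, 0.088], [0, 0, 0]], [-1, [0, 0, 0.0866], [0, 0, 0]], [-1, [0, 0, 0], [0, 0, 0]], [-1, [0, 0, 0], [0, 0, 0]]]}}

```text
clock: 18.32
ee_pos: [0.5896, -0.1232, 0.207]
ee_rot: [0.001, -0.183, 0.983, -0.001]
ft_force: [0.0, -0.9, 0.5]
gripper_width: -0.0003
gripper_force: 0.0
```

Emit:
{"api": "jog_arm", "payload": {"targets": [[-1, [0.015, 0, 0], [0, 0, 0]], [-1, [0.012, 0, 0], [0, 0, 0]], [-1, [0.007, 0, 0], [0, 0, 0]], [-1, [0.005, 0, 0], [0, 0, 0]], [-1, [0.003, 0, 0], [0, 0, 0]], [-1, [0.002, 0, 0], [0, 0, 0]], [-1, [0, 0, 0], [0, 0, 0]], [-1, [0, 0, 0], [0, 0, 0]]]}}

```text
clock: 19.32
ee_pos: [0.5687, -0.1312, 0.2051]
ee_rot: [0.0, -0.183, 0.983, -0.0]
ft_force: [4.3, -0.7, 1.8]
gripper_width: 0.0001
gripper_force: 1.8
```

```bash
python3 - <<'E'
from h import *
plan([.526,-.0855,.205],111)
print(monitor.sense()["ft_force"])
E
```

```text
t 19.325 pos [ 0.5687 -0.1312  0.2051] phi 111.1 q6 -130.9 shift units [4.680e-02 1.161e-01 1.000e-04] tilt [ 9.e-04 -4.e-04 -1.e+00]
turn units 0.01
[ 4.27272272 -0.71036877  1.7700589 ]
```

Emit:
{"api": "jog_arm", "payload": {"targets": [[-1, [0.0016, 0, 0], [0, 0, 0]], [-1, [0, 0, 0], [0, 0, 0]], [-1, [-0.025, 0, 0], [0, 0, 0]], [-1, [-0.0206, 0, 0], [0, 0, 0]], [-1, [0, 0, -0.088], [0, 0, 0]], [-1, [0, 0, -0.088], [0, 0, 0]], [-1, [0, 0, -0.088], [0, 0, 0]], [-1, [0, 0, -0.0866], [0, 0, 0]], [-1, [0.0439, 0.0583, 0], [0, 0, 0]], [-1, [0.0439, 0.0583, 0], [0, 0, -0.08]]]}}

```text
clock: 20.58
ee_pos: [0.5263, -0.0838, 0.38]
ee_rot: [-0.001, -0.19, 0.982, 0.0]
ft_force: [-0.6, 0.4, 0.6]
gripper_width: -0.0004
gripper_force: 0.0
```

Emit:
{"api": "jog_arm", "payload": {"targets": [[-1, [0, 0, 0], [0, 0, 0]], [-1, [0, 0, 0], [0, 0, 0]]]}}

```text
clock: 20.82
ee_pos: [0.5271, -0.0844, 0.38]
ee_rot: [-0.0, -0.19, 0.982, 0.0]
ft_force: [0.8, 0.6, 1.0]
gripper_width: 0.0001
gripper_force: 0.0
```

```bash
python3 - <<'E'
from h import *
plan([.5269,-.0851,.3808],111.9)
a=cv2.imread("pics/w1.png");b=imaging.get_image("wrist");cv2.imwrite("pics/w7.png",b)
print(ang(a));print(ang(b))
s=monitor.sense()
hub=np.array([.526,-.0855]);f=lambda p:np.degrees(np.arctan2(*(p-hub)[::-1]))
n,c,e,_,_=ang(b);print(f(wray(s,c[::-1],.236)[:2]),"ref -68.13")
for l,z in (("wheel_hub",.182),("wheel_handle",.215),("tip_box",0),("media_bottle",0),("well_plate",0),("pipette",0),("cap_jar",0)):
    if l=="wheel_hub":
        imaging.get_image("top")
    print(l,[(np.round(q["location"]),ray("top",q["location"],z).round(3)) for q in spotter.place_of(l,"top")[:1]])
E
```

```text
t 20.825 pos [ 0.5271 -0.0844  0.38  ] phi 111.9 q6 -128.5 shift units [ 0.001  -0.0011 -0.0015] tilt [-5.e-04 -1.e-04 -1.e+00]
turn units 0.0
(188, array([215.51, 197.12]), array([214.31, 197.73]), np.float64(11.14), np.float64(11.49))
(190, array([215.  , 197.62]), array([213.58, 198.3 ]), np.float64(11.52), np.float64(11.89))
-67.37090484443408 ref -68.13
wheel_hub [(array([232., 338.]), array([ 0.524, -0.083,  0.182]))]
wheel_handle [(array([223., 363.]), array([ 0.543, -0.133,  0.215]))]
tip_box []
media_bottle [(array([264., 388.]), array([ 0.476, -0.246,  0.   ]))]
well_plate [(array([226., 407.]), array([ 0.585, -0.296,  0.   ]))]
pipette [(array([193., 308.]), array([ 0.662, -0.016,  0.   ]))]
cap_jar []
```

```bash
python3 -c "
from h import *
print(order.hand_in())"
```

```text
the job is handed in; nothing more can be done
None
```

The hand wheel was pushed one full clockwise turn with the closed fingers. The handle came to rest within about 1° of where it started, judged from wrist camera pictures taken from the same pose before and after. The arm was drawn clear above the press and the job handed in at about 21 s. The bottle, well plate and pipette were found within a few millimetres of where they started. The tip box and cap jar weren't detected in the last check, though the tool's path never came near them.

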